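Put the hand tools away in their storage tubes

ROBOT

A 6-joint arm with a two-finger parallel gripper is mounted at the origin on the work surface. World frame = base frame: x ahead of the robot, y to its left, z up, the work surface at z = 0. Lengths are in m, angles in rad, forces in N, time in s.
With the tool pointing down it reaches from about 0.375 to 0.825 m from the base axis. Payload 5.5 kg.
Tool frame: the origin (TCP) lies at the very end of the fingers, on their centre line; the grasp point (between the pads) lies 19 mm behind it; z points along the fingers, y is the line along which they close (so a half turn about z gives the same grasp; the last joint's range is limited). The gripper opens to 85 mm and grips with 20 to 120 N. Pads are 22 mm wide; open, the fingers measure 114 mm over their backs; the gripper's body (76 mm by 85 mm) begins 54 mm behind the grasp point. The pads swing forward as they close: fully open they stand 13 mm farther back than shut.
Start: joints at [1.236, 0.314, -0.047, 1.21, 0, 1.571], TCP at [0.197, 0.567, 0.231] pointing down, gripper open.
Joint ranges: [-2.67, 2.67], [-0.69, 1.73], [-1.03, 1.25], [-2.08, 2.16], [-1.42, 1.45], [-3.14, 3.14]. Speed limits (rad/s): [2.39, 2.39, 3.01, 3.14, 3.14, 3.14].

INTERFACE

Orientations are given as a unit quaternion [w, x, y, z].
In Python, from cell import env gives the robot as it stands. The module is installed in compiled form; this text tells all that it offers.
- The arm moves only by the shell command python3 -m crank 'ROWS' [FORCE]. ROWS is text: rows parted by semicolons, each of 7 numbers parted by spaces: the shift along the tool's x, y, z in mm, then the turn, a rotation vector about the tool's x, y, z in degrees, then the finger opening in mm, from 0 to 85.4. A call has 1 to 12 rows; each row is the pose to reach, as a shift and turn from the pose commanded when the call began, along the tool's axes at that moment; what a row does not reach only later rows make up. A row lasts 1/12 s, in which the tool goes at most 41.7 mm and 7.16 degrees, less where a joint would pass 70% of its speed; a pose out of reach is approached as far as the arm can. A call with a gripper value outside its range is refused whole. The fingers move at their own pace and stop on an object; FORCE is the grip in N (left out, the last holds). Time passes only in rows, so rows that repeat a pose let the fingers close. It gives the time, the measured TCP pose, the force, the opening and the grip force at its end, in the units of the state.
- env.state(): the state, without advancing time (a new reading comes with each control period).
- env.grab_frame(name): name is "side" or "top" or "wrist"; returns a dict with "pixels" (384x512x3 uint8, blue, green, red), "fx", "fy", "cx", "cy" (pixels), "pose" (4x4, takes a point from camera to world coordinates); the wrist camera has in their place "mount" (4x4, takes a point from camera to tool coordinates, whose origin is the TCP and whose axes are the flange's). Camera axes: x right, y down, z forward; pixel columns grow to the right and rows downward; lengths in m; the calibration is good to about 2 mm. The wrist camera is an equidistant fisheye: a pixel r from the principal point sees the ray r / f radians off the axis. A picture is of the moment at which its call begins: read the wrist's pose just before it. There is no depth.
- env.close_job(): hands the job in; it is judged then, once.
The state is a dict: "clock": time; "joints": joint angles; "qd": joint speeds; "tau": joint torques, N m; "position": TCP position; "tcp_rot": TCP orientation; "force": force on the tool from outside, world axes, zero at the start; "torque": the same for the moment, N m; "width": finger opening in m; "grip_force": force on a finger pad.
Only numpy, scipy, OpenCV 4.12 (cv2) and the standard library are available. Lean on these libraries where they do the work, as an engineer would, in place of code of your own. Each camera call takes 0.05 s, during which the arm holds its last target. There are 200 camera calls.

TASK

Take the long file and the short awl off the slanted rest and drop each one, shank down and handle up, into its own square tube: the long file into the tall tube and the short awl into the short tube, each right down on the floor of its tube. Leave the jar, the tape roll and the wood offcut where they are.

Things in the scene. Friction and masses are not known exactly. Their poses are not given: they have to be found in the camera images.
- long_file: Long round file, the longer of two: 205 mm long, steel shank 8 mm dia x 110 mm (brass ferrule, 18 mm dia, on its last 12 mm), then wooden handle 24 mm dia x 95 mm. Origin on the axis at the shank's free end; +z along the axis to the handle's butt. Starts in either groove of the rest, 50 deg to the table, handle high towards the robot, jutting past the rest's upper edge (at its z = 120 mm). 80 g.
- short_awl: Short awl, the shorter of two: 155 mm long, steel shank 8 mm dia x 60 mm (brass ferrule, 18 mm dia, on its last 12 mm), then wooden handle 24 mm dia x 95 mm. Origin on the axis at the shank's free end; +z along the axis to the handle's butt. Starts in either groove of the rest, 50 deg to the table, handle high towards the robot, jutting past the rest's upper edge (at its z = 120 mm). 80 g.
- tall_tube_floor (a point): Tall storage tube: fixed square aluminium tube, standing upright and open at the top, on a wooden foot 80 x 80 x 12 mm. This point is the centre of the inner floor, 12 mm above the table; the inside is 34 x 34 mm, walls 3 mm, and the rim is 140 mm above this point (z up, x and y square to the walls).
- short_tube_floor (a point): Short storage tube: fixed square aluminium tube, standing upright and open at the top, on a wooden foot 80 x 80 x 12 mm. This point is the centre of the inner floor, 12 mm above the table; the inside is 34 x 34 mm, walls 3 mm, and the rim is 95 mm above this point (z up, x and y square to the walls).
- rest: Slanted plywood tool rest, fixed, foot 140 x 150 mm, about 115 mm high. Origin at the centre of its underside; +x is the low side, where the tools' shank ends stand against a stop. Its board slopes at 50 degrees, high edge on the -x side, with two grooves 80 mm apart (at y = -40 and +40 mm) that run along x.
- jar: bystander: glass jar with steel lid, 56 mm diameter, 70 mm high; origin at centre of underside
- tape: bystander: roll of paper tape lying flat, 90 mm outside diameter, 22 mm high; origin at centre of underside
- offcut: bystander: wood offcut 50 x 90 x 30 mm (x, y, z); origin at centre of underside
Things that resemble listed ones, but are neither listed nor needed, are in the scene too. Leave any blue look-alike of the short_awl alone.

How it is judged:
At the end, for the whole second after the job is handed in: The long file stands in the tall tube and the short awl in the short tube, each released and at rest, handle up, its shank end within 12 mm of the tube's floor and 22 mm of its middle, leaning less than 0.35 rad (horizontal distance between long_file and tall_tube_floor below 0.022 m and z of long_file in the frame of tall_tube_floor between -0.006 and 0.012 m and angle between each of long_file, short_awl's own z axis and vertical below 0.35 rad and linear speed of each of long_file, short_awl below 0.03 m/s and angular speed of each of long_file, short_awl below 0.3 rad/s and horizontal distance between short_awl and short_tube_floor below 0.022 m and z of short_awl in the frame of short_tube_floor between -0.006 and 0.012 m); the robot touches nothing.
It fails at once if the jar is shifted by more than 40 mm (distance of jar from where it was at the start of the episode above 0.04 m).
It fails at once if the tape is shifted by more than 40 mm (distance of tape from where it was at the start of the episode above 0.04 m).
It fails at once if the offcut is shifted by more than 40 mm (distance of offcut from where it was at the start of the episode above 0.04 m).
It also fails if it takes over 61 s, if anything falls off the work surface, if the arm or the gripper's body presses on something with over 40 N, if the wrist force passes 120 N, or if a joint passes its speed limit or range.

## Working session

There is one attempt and no reset: what is moved stays moved. The work goes in short steps, Python scripts to look and compute and a shell command to move; the robot and the scene stay as the last step left them, time stands still between calls to the robot, and variables do not carry over. Pictures are saved under pics/ and viewed, at most 10 in all, crops included, and the job is handed in when it is done.

```bash
mkdir -p pics; cat > h.py <<'E'
import numpy as np, cv2
from cell import env
from scipy.spatial.transform import Rotation as R
def quat(q): return R.from_quat([q[1],q[2],q[3],q[0]])
def ray(f,u,v):
    P=np.array(f["pose"]); d=P[:3,:3]@np.array([(u-f["cx"])/f["fx"],(v-f["cy"])/f["fy"],1.])
    return P[:3,3],d/np.linalg.norm(d)
def onz(f,u,v,z):
    o,d=ray(f,u,v); return o+d*(z-o[2])/d[2]
def proj(f,p):
    P=np.array(f["pose"]); c=P[:3,:3].T@(np.array(p)-P[:3,3]); return np.array([f["fx"]*c[0]/c[2]+f["cx"],f["fy"]*c[1]/c[2]+f["cy"]])
def tri(a,b):
    (o1,d1),(o2,d2)=a,b
    A=np.stack([d1,-d2],1); s=np.linalg.lstsq(A,o2-o1,rcond=None)[0]
    p,q=o1+s[0]*d1,o2+s[1]*d2; return (p+q)/2,np.linalg.norm(p-q)
E
python3 - <<'E'
from h import *
s=env.state(); print(s["clock"],s["position"],s["tcp_rot"])
for n in("top","side"):
    f=env.grab_frame(n); cv2.imwrite(f"pics/{n}0.png",cv2.resize(f["pixels"],(800,600))); np.save(n+"0.npy",f,allow_pickle=True)
    print(n,np.round(f["pose"],3).tolist(),f["fx"],f["cx"],f["cy"])
E
```

```text
0.0 [0.1969503  0.56616398 0.23045115] [-1.59171698e-04  1.66599501e-01  9.86024300e-01 -8.13449087e-04]
top [[-0.017, -0.993, 0.119, 0.507], [-1.0, 0.017, 0.001, -0.06], [-0.003, -0.118, -0.993, 1.056], [0.0, 0.0, 0.0, 1.0]] 358.7924134001389 252.74802618268842 192.86655535645116
side [[-0.826, -0.335, 0.454, 0.237], [-0.564, 0.518, -0.644, 0.465], [-0.019, -0.787, -0.616, 0.547], [0.0, 0.0, 0.0, 1.0]] 347.7167570920674 253.26350476658635 192.6796401555231
```

View pics/top0.png

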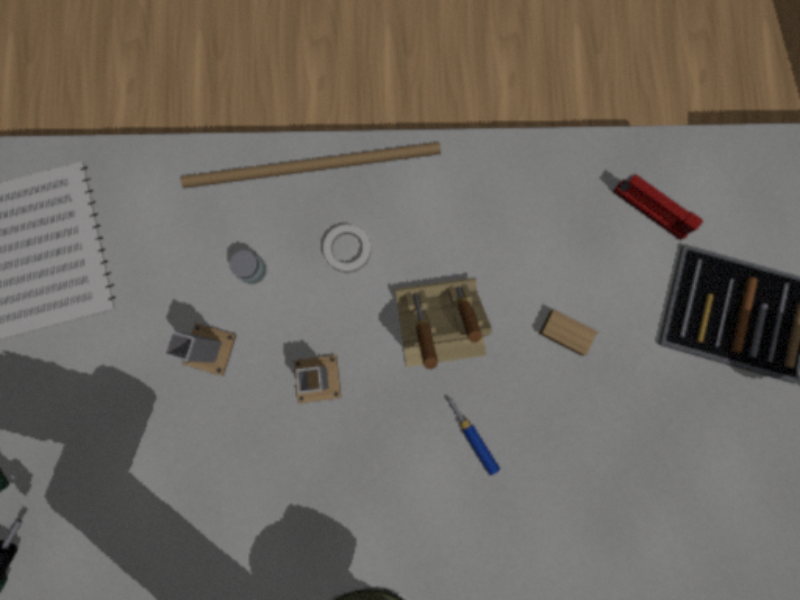

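View pics/side0.png

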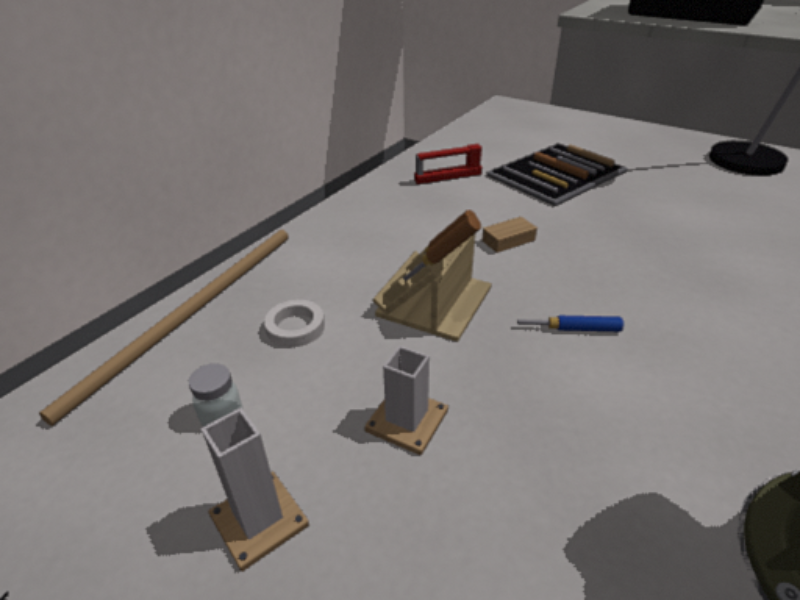

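Top view (800-px scale): the long candidate is in the left groove, with its butt at (430,362). The short one is in the right groove, with its butt at (475,338). The look-alikes are the blue awl at (470,435) and the tools in the tray at (680–800, 250–380), including a brown-handled one at (745,315). Tall tube rim is at (180,347) and short tube rim at (312,380). I choose the two brown-handled tools on the rest, and will check them in one close crop.

```bash
python3 - <<'E'
from h import *
F={n:np.load(n+"0.npy",allow_pickle=True).item() for n in("top","side")}
t,s=F["top"]["pixels"],F["side"]["pixels"]
k=lambda im,x,y,w,h,z:cv2.resize(im[y:y+h,x:x+w],None,fx=z,fy=z,interpolation=cv2.INTER_CUBIC)
# top: rest x245-325,y170-245 ; tubes 100-225,y200-265 ; side: tubes 125-295,y215-365 ; rest 230-330,y125-220
a=k(t,245,172,80,70,5); b=k(t,100,205,133,58,3); c=k(s,120,215,170,150,2.35); d=k(s,230,125,100,95,3)
o=np.zeros((600,800,3),np.uint8)
for im,x,y in((a,0,0),(b,400,0),(c,400,200),(d,0,350)):
    h,w=min(im.shape[0],600-y),min(im.shape[1],800-x); o[y:y+h,x:x+w]=im[:h,:w]
cv2.imwrite("pics/c1.png",o)
for n in F:
    hsv=cv2.cvtColor(F[n]["pixels"],cv2.COLOR_BGR2HSV)
    m=cv2.inRange(hsv,(3,125,40),(14,255,200))
    N,L,S,C=cv2.connectedComponentsWithStats(m)
    for i in range(1,N):
        if S[i,4]>25:
            p=np.argwhere(L==i)[:,::-1].astype(np.float32); print(n,S[i],C[i].round(1),[np.round(v,1) for v in cv2.minAreaRect(p)])
E
```

```text
top [475 177  10  26 128] [479.6 189.3] [array([479.3, 189.7]), array([ 6. , 25.5]), np.float64(12.5)]
top [294 193  14  26 129] [301.1 206.2] [array([300.7, 205.3]), array([25.7,  7.3]), np.float64(74.1)]
top [470 204   8  21  70] [473.9 213.7] [array([473.9, 213.9]), array([ 4.3, 20.6]), np.float64(12.5)]
top [268 208  12  27 141] [273.4 221.8] [array([273.2, 221. ]), array([27.1,  7.5]), np.float64(77.5)]
side [342  98  34  16 158] [358.6 105. ] [array([358.7, 105. ]), array([35.5,  4.6]), np.float64(21.8)]
side [273 135  34  33 472] [289.4 151.1] [array([289. , 151.6]), array([13. , 40.2]), np.float64(49.8)]
```

View pics/c1.png

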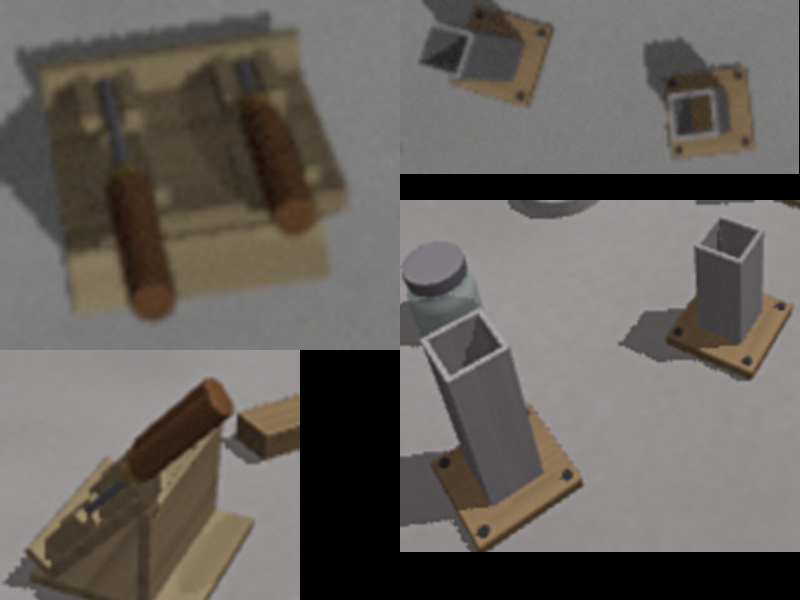

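The crop confirms the choice. The left-groove tool has a long steel shank (tip (103,85), butt (153,301)) and is the long file. The right-groove tool has a short shank (tip (243,62), butt (295,217)) and is the awl. Both tube rims are clear in both views.

```bash
python3 - <<'E'
from h import *
F={n:np.load(n+"0.npy",allow_pickle=True).item() for n in("top","side")}
T,S=F["top"],F["side"]
a=lambda X,Y:((X+.5)/5-.5+245,(Y+.5)/5-.5+172)
b=lambda X,Y:((X-400+.5)/3-.5+100,(Y+.5)/3-.5+205)
c=lambda X,Y:((X-400+.5)/2.35-.5+120,(Y-200+.5)/2.35-.5+215)
d=lambda X,Y:((X+.5)/3-.5+230,(Y-350+.5)/3-.5+125)
for n,z,tp,sp in(("tall",.152,[(433,27),(473,32),(462,74),(420,66)],[(423,342),(478,314),(511,346),(459,378)]),("short",.107,[(670,92),(713,88),(717,136),(672,140)],[(697,249),(721,221),(763,232),(738,262)])):
    A=np.array([onz(T,*b(*p),z) for p in tp]);B=np.array([onz(S,*c(*p),z) for p in sp])
    for Q in(A,B): print(n,Q.mean(0).round(4),"sides",np.linalg.norm(np.roll(Q,-1,0)-Q,axis=1).round(3),"yaw",np.degrees([np.arctan2(*(Q[(i+1)%4]-Q[i])[[1,0]])%(np.pi/2) for i in range(4)]).round(0))
    print(" tri",tri(ray(T,*b(*np.mean(tp,0))),ray(S,*c(*np.mean(sp,0)))))
# rest: foot corners at z~0.0-0.012 in top
for p in((70,308),(328,275),(298,33),(42,70)): print("foot",onz(T,*a(*p),.01).round(4))
print("long butt tri",tri(ray(T,*a(153,301)),ray(S,*d(221,397))))
for n,pb,pt,zb,zt in(("long",(153,301),(103,85),.182,.025),("awl",(295,217),(243,62),.144,.025)):
    P,Q=onz(T,*a(*pb),zb),onz(T,*a(*pt),zt); v=P-Q; print(n,P.round(4),Q.round(4),np.linalg.norm(v),"az",np.degrees(np.arctan2(v[1],v[0])),"el",np.degrees(np.arcsin(v[2]/np.linalg.norm(v))))
s=env.state();r=quat(s["tcp_rot"]);print(r.as_matrix().round(3))
f=env.grab_frame("wrist");print({k:(np.round(v,3).tolist()) for k,v in f.items() if k!="pixels"})
E
```

```text
tall [0.5488 0.2887 0.152 ] sides [0.034 0.036 0.036 0.034] yaw [82. 77. 78. 73.]
tall [0.5442 0.2925 0.152 ] sides [0.036 0.036 0.034 0.039] yaw [71. 80. 76. 81.]
 tri (array([0.54875606, 0.29060303, 0.14630201]), np.float64(0.0008560783166382313))
short [0.4913 0.0893 0.107 ] sides [0.038 0.042 0.039 0.042] yaw [4. 5. 4. 3.]
short [0.4862 0.0937 0.107 ] sides [0.036 0.035 0.037 0.034] yaw [ 3. 12.  2. 10.]
 tri (array([0.49020785, 0.08964464, 0.10127851]), np.float64(0.002141407769000169))
foot [ 0.5138 -0.0729  0.01  ]
foot [ 0.5303 -0.223   0.01  ]
foot [ 0.6727 -0.2104  0.01  ]
foot [ 0.6533 -0.0591  0.01  ]
long butt tri (array([ 0.5145542 , -0.11104706,  0.18732024]), np.float64(0.0017367302226151485))
long [ 0.5154 -0.111   0.182 ] [ 0.6418 -0.0943  0.025 ] 0.2022433753156507 az -172.46945892636413 el 50.92235554188837
awl [ 0.5569 -0.1863  0.144 ] [ 0.6538 -0.1757  0.025 ] 0.15381977631504595 az -173.7668555619812 el 50.68122716664322
[[-0.944  0.329 -0.001]
 [ 0.329  0.944 -0.001]
 [-0.    -0.002 -1.   ]]
{'fx': 297.319, 'fy': 297.319, 'cx': 253.477, 'cy': 195.305, 'mount': [[0.0, -0.963, -0.268, 0.067], [1.0, -0.0, 0.002, -0.0], [-0.002, -0.268, 0.963, -0.143], [0.0, 0.0, 0.0, 1.0]]}
```

```bash
cat >> h.py <<'E'
YAW=np.radians(6.5); C5,S5=np.cos(np.radians(50)),np.sin(np.radians(50))
U=np.array([-C5*np.cos(YAW),-C5*np.sin(YAW),S5])
def frame(z,y):
    z=z/np.linalg.norm(z); y=y-z*(y@z); y/=np.linalg.norm(y); return R.from_matrix(np.stack([np.cross(y,z),y,z],1))
SL=frame(-U,np.array([-np.sin(YAW),np.cos(YAW),0]))
def down(yaw): a=np.radians(yaw); return frame(np.array([0,0,-1.]),np.array([-np.sin(a),np.cos(a),0]))
def go(p,r,s=None):
    s=s or env.state(); q=quat(s["tcp_rot"]); print("mm",(q.inv().apply(np.array(p)-s["position"])*1000).round(1),"deg",np.degrees((q.inv()*r).as_rotvec()).round(1))
E
python3 - <<'E'
from h import *
go([.42,.2,.30],SL); go([.493,-.112,.207],SL)
B=np.array([.513,-.110,.183]);print(B-.049*U,B+.031*U)
E
```

```text
mm [-331.  -272.8  -69. ] deg [ -9.  -39.3 -24.6]
mm [-502.4 -543.3   24.4] deg [ -9.  -39.3 -24.6]
[ 0.54429413 -0.10643448  0.14546382] [ 0.49320167 -0.11225573  0.20674738]
```

```bash
python3 -m crank '-331 -273 -69 -9 -39.3 -24.6 60;-331 -273 -69 -9 -39.3 -24.6 60;-331 -273 -69 -9 -39.3 -24.6 60;-331 -273 -69 -9 -39.3 -24.6 60;-331 -273 -69 -9 -39.3 -24.6 60;-331 -273 -69 -9 -39.3 -24.6 60;-331 -273 -69 -9 -39.3 -24.6 60;-331 -273 -69 -9 -39.3 -24.6 60;-331 -273 -69 -9 -39.3 -24.6 60;-331 -273 -69 -9 -39.3 -24.6 60;-331 -273 -69 -9 -39.3 -24.6 60;-331 -273 -69 -9 -39.3 -24.6 60' 40
python3 -c "
from h import *
print(env.state()['joints']);go([.493,-.112,.207],SL)"
```

```text
clock: 1.15
position: [0.4215, 0.1963, 0.3016]
tcp_rot: [0.343, -0.05, 0.938, 0.019]
force: [0.5, -0.1, -0.3]
width: 0.0603
grip_force: 0.0
[ 0.69105089 -0.48854895 -0.84092442  0.60444786 -0.3627409   0.46911921]
mm [  31.4 -314.3   96.6] deg [-0.2  0.2 -0.4]
```

```bash
python3 -m crank '31 -314 97 0 0 0 60;31 -314 97 0 0 0 60;31 -314 97 0 0 0 60;31 -314 97 0 0 0 60;31 -314 97 0 0 0 60;31 -314 97 0 0 0 60;31 -314 97 0 0 0 60;31 -314 97 0 0 0 60;31 -314 97 0 0 0 60;31 -314 97 0 0 0 60;31 -314 97 0 0 0 60'
python3 - <<'E'
from h import *
s=env.state();print(s['joints']);B=np.array([.513,-.110,.183]);go(B-.049*U,SL,s)
f=env.grab_frame("wrist");np.save("w1.npy",f,allow_pickle=True);cv2.imwrite("pics/w1.png",cv2.resize(f["pixels"],(800,600)))
# predicted butt and axis in pixels (800 scale)
M=np.array(f["mount"]);q=quat(s["tcp_rot"])
for p in(B,B-.09*U):
    c=M[:3,:3].T@(q.inv().apply(p-s["position"])-M[:3,3]);th=np.arctan2(np.hypot(*c[:2]),c[2]);k=f["fx"]*th/np.hypot(*c[:2])
    print((np.array([f["cx"],f["cy"]])+k*c[:2])*1.5625)
E
```

```text
clock: 2.07
position: [0.4934, -0.108, 0.2044]
tcp_rot: [0.34, -0.052, 0.939, 0.02]
force: [0.4, 0.3, -0.5]
width: 0.0601
grip_force: 0.0
[-0.43739953 -0.30718235 -0.97599867  0.28430855  0.34255533 -0.43711577]
mm [-1.2 -4.3 77.8] deg [ 0.  -0.2 -0.2]
[386.44761074 354.24476098]
[389.21076793 297.44674156]
```

View pics/w1.png

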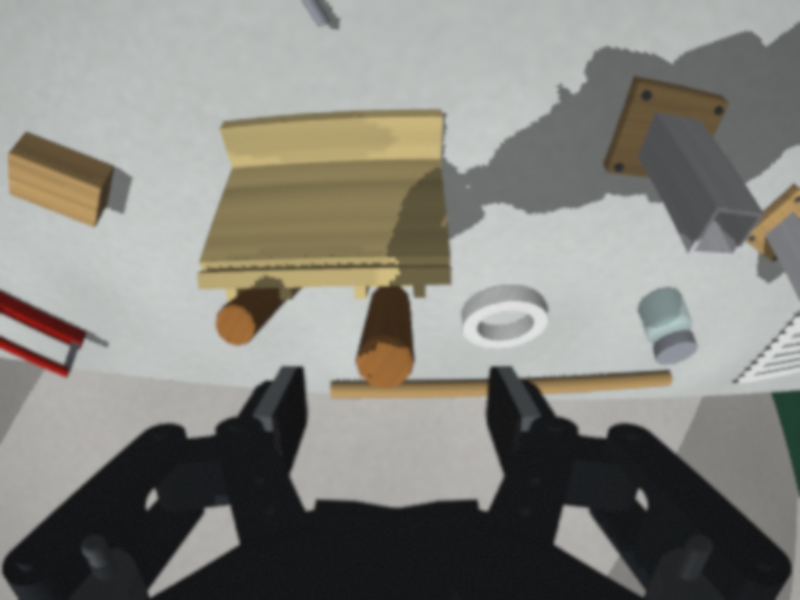

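The wrist view shows the long handle's butt at (386,362), against a prediction of (386,354). It is about 3 mm higher than expected and well centred between the fingers once shifted −4 mm in y. The awl's butt is at (236,325) and stays clear. Advance and grip.

```bash
python3 -m crank '-4 -4 10 0 0 0 60;-4 -4 45 0 0 0 60;-4 -4 78 0 0 0 60;-4 -4 78 0 0 0 60;-4 -4 78 0 0 0 10;-4 -4 78 0 0 0 10;-4 -4 78 0 0 0 10;-4 -4 78 0 0 0 10;-4 -4 78 0 0 0 10;-4 -4 78 0 0 0 10' 50
python3 - <<'E'
from h import *
s=env.state();print(s['width'],s['grip_force'],s['torque'])
q=quat(s["tcp_rot"]);print("lift up 40 back20",(q.inv().apply([-.0,0,.06])*1000).round(1))
E
```

```text
clock: 2.95
position: [0.5476, -0.1054, 0.1504]
tcp_rot: [0.343, -0.053, 0.938, 0.02]
force: [-7.0, 1.3, 7.6]
width: 0.0228
grip_force: 50.0
0.022790334845163056 49.999210238456726 [0.3171088  0.79190013 0.33052859]
lift up 40 back20 [-38.7   0.  -45.9]
```

```bash
python3 -m crank '-10 0 -11 0 0 0 10;-38 0 -46 0 0 0 10;-64 0 -76 0 0 0 10;-90 0 -107 0 0 0 10;-116 0 -138 0 0 0 10;-116 0 -138 0 0 0 10' 60
python3 - <<'E'
from h import *
s=env.state();print(s['width'],s['grip_force'],s['force'])
go([.5465,.2905,.352],down(6.5),s)
E
```

```text
clock: 3.45
position: [0.5514, -0.1072, 0.3415]
tcp_rot: [0.349, -0.054, 0.936, 0.017]
force: [1.6, -1.1, 0.1]
width: 0.0224
grip_force: 59.0
0.022366863583226364 59.0052455663681 [ 1.61236408 -1.12031062  0.10006652]
mm [-38.8 395.6  16.3] deg [-0.4 40.9  0.1]
```

```bash
python3 -m crank '-4 33 2 0 4 0 10;-8 70 4 0 8 0 10;-12 110 6 0 12 0 10;-16 150 8 0 17 0 10;-20 190 10 0 22 0 10;-24 230 12 0 27 0 10;-28 270 14 0 31 0 10;-32 310 15 0 35 0 10;-36 350 16 0 38 0 10;-39 380 16 -0.4 40.9 0.1 10;-39 395 16 -0.4 40.9 0.1 10;-39 395 16 -0.4 40.9 0.1 10'
python3 -m crank '0 0 0 0 0 0 10;0 0 0 0 0 0 10;0 0 0 0 0 0 10'
python3 - <<'E'
from h import *
s=env.state();print(s['joints'])
F={n:env.grab_frame(n) for n in("top","side")}
go([.5465,.2905,.352],down(6.5),s)
p=np.array(s["position"]);z=quat(s["tcp_rot"]).apply([0,0,1.])
for n in F: np.save(n+"1.npy",F[n],allow_pickle=True);print(n,"tip",proj(F[n],p+.157*z),"rim",proj(F[n],[.5465,.2905,.152]))
k=lambda im,x,y,w,h,q:cv2.resize(im[y:y+h,x:x+w],None,fx=q,fy=q,interpolation=cv2.INTER_CUBIC)
cv2.imwrite("pics/l1.png",np.hstack([k(F["top"]["pixels"],70,150,100,150,4),k(F["side"]["pixels"],100,184,100,150,4)]))
E
```

```text
clock: 4.45
position: [0.5429, 0.2944, 0.3404]
tcp_rot: [-0.009, -0.058, 0.998, 0.003]
force: [-0.6, 0.1, -0.2]
width: 0.0229
grip_force: 59.1
clock: 4.7
position: [0.5425, 0.2899, 0.3429]
tcp_rot: [-0.007, -0.056, 0.998, 0.003]
force: [0.0, -0.4, -0.7]
width: 0.0228
grip_force: 59.1
[0.48402327 0.33989439 0.23980834 1.48118529 0.01243203 0.37155576]
mm [-3.9  0.3 -9.2] deg [ 0.4 -0.8 -0.1]
top tip [108.9799504  224.28651175] rim [114.6023995  222.18019898]
side tip [146.48024732 260.68589566] rim [148.5591348  274.49799393]
```

View pics/l1.png

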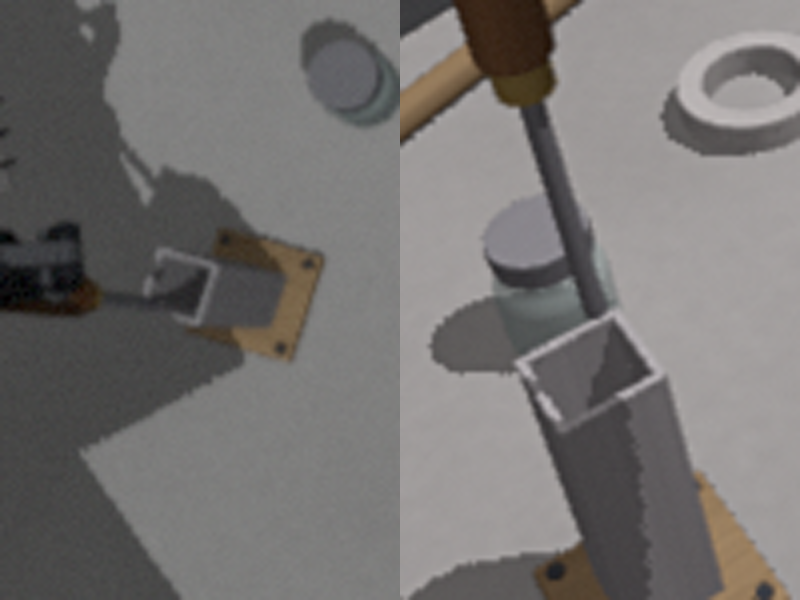

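```bash
python3 - <<'E'
from h import *
F={n:np.load(n+"1.npy",allow_pickle=True).item() for n in("top","side")}
T,S=F["top"],F["side"]
a=lambda X,Y:((X+.5)/4-.5+70,(Y+.5)/4-.5+150); b=lambda X,Y:((X-400+.5)/4-.5+100,(Y+.5)/4-.5+184)
for n,p,q in(("tip",(155,299),(597,317)),("ferr",(101,298),(527,102)),("rim",(181,287),(590,372))):
    print(n,tri(ray(T,*a(*p)),ray(S,*b(*q))))
s=env.state();p=np.array(s["position"]);z=quat(s["tcp_rot"]).apply([0,0,1.]);print(p,z)
print("ferrule pred",proj(S,p+.059*z),"seen",b(527,102),proj(T,p+.059*z),a(101,298))
E
```

```text
tip (array([0.53849294, 0.29163155, 0.18355658]), np.float64(0.00430412900550427))
ferr (array([0.53933889, 0.28735601, 0.27577554]), np.float64(0.005103188139118306))
rim (array([0.54893037, 0.29197378, 0.14707872]), np.float64(0.0005320080780908567))
[0.542578   0.29004769 0.34299054] [-0.01515018  0.00640226 -0.99986473]
ferrule pred [128.64548659 204.83988097] seen (131.375, 209.125) [ 90.86964616 222.13183408] (94.875, 224.125)
```

The top crop shows the file tip at (155,299) with the rim centre at (181,287). In the side crop the tip is at (597,317), just behind the rim centre (590,372). The tip is therefore about 10 mm short in x, so shift +8 mm and straighten.

```bash
python3 - <<'E'
from h import *
go([.5505,.291,.343],down(6.5)); go([.5505,.291,.285],down(6.5))
E
```

```text
mm [-8.   0.1 -0.1] deg [ 0.5 -0.8 -0.1]
mm [-8.8 -0.4 57.9] deg [ 0.5 -0.8 -0.1]
```

```bash
python3 -m crank '-8 0 0 0.4 -0.8 0 10;-8 0 0 0.4 -0.8 0 10;-8 0 12 0.4 -0.8 0 10;-9 0 26 0.4 -0.8 0 10;-9 0 42 0.4 -0.8 0 10;-9 0 58 0.4 -0.8 0 10;-9 0 58 0.4 -0.8 0 10;-9 0 58 0.4 -0.8 0 10'
python3 - <<'E'
from h import *
s=env.state()
F={n:env.grab_frame(n) for n in("top","side")}
go([.5505,.291,.285],down(6.5),s)
p=np.array(s["position"])
k=lambda im,x,y,w,h,q:cv2.resize(im[y:y+h,x:x+w],None,fx=q,fy=q,interpolation=cv2.INTER_CUBIC)
cv2.imwrite("pics/l2.png",np.hstack([k(F["top"]["pixels"],70,180,80,80,5),k(F["side"]["pixels"],110,220,80,80,5)]))
E
```

```text
clock: 5.47
position: [0.5502, 0.2924, 0.2834]
tcp_rot: [-0.002, -0.057, 0.998, -0.0]
force: [-0.4, 0.6, -0.3]
width: 0.023
grip_force: 59.2
mm [-0.2 -1.4 -1.6] deg [ 0.  -0.2  0. ]
```

View pics/l2.png

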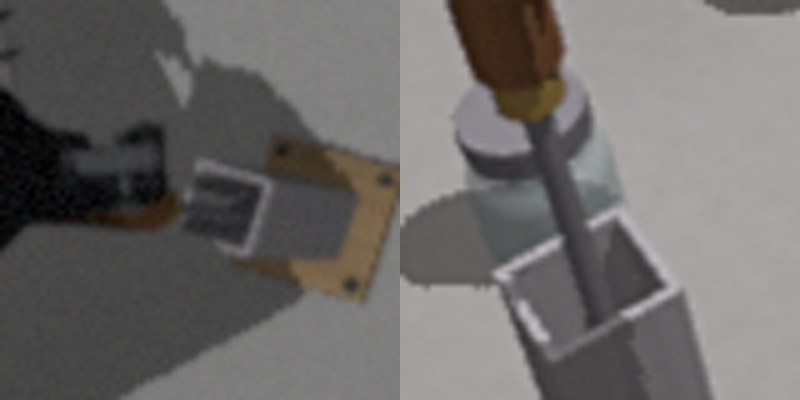

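The shank is inside the tall tube and runs near the rim centre (side crop (590,290) against rim centre (587,285)). Lower it in stages.

```bash
python3 -m crank '0 -1 20 0 0 0 10;0 -1 42 0 0 0 10;0 -1 62 0 0 0 10;0 -1 70 0 0 0 10;0 -1 76 0 0 0 10;0 -1 82 0 0 0 10;0 -1 88 0 0 0 10;0 -1 92 0 0 0 10;0 -1 92 0 0 0 10'; python3 -m crank '0 0 5 0 0 0 10;0 0 10 0 0 0 10;0 0 14 0 0 0 10;0 0 14 0 0 0 10'
```

```text
clock: 6.32
position: [0.5505, 0.2919, 0.1916]
tcp_rot: [-0.001, -0.057, 0.998, 0.0]
force: [0.4, -0.6, -0.2]
width: 0.0229
grip_force: 59.2
clock: 6.65
position: [0.55, 0.2916, 0.1768]
tcp_rot: [-0.002, -0.057, 0.998, 0.0]
force: [-0.5, -1.0, -1.0]
width: 0.0226
grip_force: 59.2
```

```bash
python3 -m crank '0 0 3 0 0 0 10;0 0 3 0 0 0 10;0 0 3 0 0 0 60;0 0 3 0 0 0 60;0 0 3 0 0 0 60;0 0 3 0 0 0 60;0 0 -40 0 0 0 60;0 0 -80 0 0 0 60;0 0 -120 0 0 0 60;0 0 -120 0 0 0 60'
python3 - <<'E'
from h import *
s=env.state()
B=np.array([.5569,-.1863,.144])+.5*(np.array([.6538,-.1757,.025])+.155*U-np.array([.5569,-.1863,.144]))
print(B);go([.5,-.05,.30],SL,s);go(B+.03*U,SL,s)
E
```

```text
clock: 7.48
position: [0.5537, 0.2934, 0.3072]
tcp_rot: [0.005, -0.057, 0.998, 0.003]
force: [-0.4, -0.2, 0.8]
width: 0.0602
grip_force: 0.0
[ 0.55585418 -0.18663934  0.14386844]
mm [  92.5 -335.1    4.4] deg [  0.3 -39.4  -0.1]
mm [  73.2 -477.9  137. ] deg [  0.3 -39.4  -0.1]
```

```bash
python3 -m crank '20 -40 -15 0 -6 0 60;45 -80 -15 0 -12 0 60;70 -120 -12 0 -19 0 60;90 -160 -6 0 -26 0 60;92 -200 0 0 -33 0 60;92 -240 0 0 -39.4 0 60;90 -280 10 0 -39.4 0 60;88 -320 20 0 -39.4 0 60;86 -360 40 0 -39.4 0 60;82 -400 60 0 -39.4 0 60;80 -440 80 0 -39.4 0 60;78 -478 100 0 -39.4 0 60'
python3 - <<'E'
from h import *
B=np.array([.558,-.186,.146]);go(B+.03*U,SL)
E
```

```text
clock: 8.48
position: [0.5214, -0.1589, 0.2167]
tcp_rot: [0.337, -0.053, 0.94, 0.019]
force: [1.8, -0.0, 1.3]
width: 0.0599
grip_force: 0.0
mm [ 19.5 -31.   45.7] deg [-0.1 -0.5  0. ]
```

```bash
python3 -m crank '0 0 0 0 0 0 60;0 0 0 0 0 0 60;0 0 0 0 0 0 60'
python3 - <<'E'
from h import *
B=np.array([.558,-.186,.146]);go(B+.03*U,SL)
E
```

```text
clock: 8.73
position: [0.5211, -0.1562, 0.2157]
tcp_rot: [0.335, -0.053, 0.94, 0.02]
force: [-0.6, 0.3, 0.2]
width: 0.0603
grip_force: 0.0
mm [ 18.7 -33.8  45. ] deg [ 0.1 -0.7 -0.1]
```

```bash
python3 -m crank '10 -20 10 0 -0.7 0 60;19 -34 25 0 -0.7 0 60;19 -34 45 0 -0.7 0 60;19 -34 45 0 -0.7 0 60;19 -34 45 0 -0.7 0 60'
python3 - <<'E'
from h import *
s=env.state();B=np.array([.558,-.186,.146]);go(B+.03*U,SL,s)
f=env.grab_frame("wrist");t=env.grab_frame("top");np.save("t2.npy",t,allow_pickle=True)
cv2.imwrite("pics/w2.png",np.hstack([f["pixels"][100:330,100:400],cv2.resize(t["pixels"][180:257,60:160],None,fx=3,fy=3)[:230]]))
M=np.array(f["mount"]);q=quat(s["tcp_rot"])
c=M[:3,:3].T@(q.inv().apply(B-s["position"])-M[:3,3]);th=np.arctan2(np.hypot(*c[:2]),c[2]);k=f["fx"]*th/np.hypot(*c[:2])
print((np.array([f["cx"],f["cy"]])+k*c[:2])-100,c)
hsv=cv2.cvtColor(f["pixels"],cv2.COLOR_BGR2HSV);m=cv2.inRange(hsv,(5,130,120),(18,255,255))
N,L,S,C=cv2.connectedComponentsWithStats(m)
for i in range(1,N):
    if S[i,4]>60: print(S[i]-[100,100,0,0,0],C[i]-100)
E
```

```text
clock: 9.15
position: [0.539, -0.1863, 0.1692]
tcp_rot: [0.341, -0.055, 0.938, 0.021]
force: [-0.2, 0.2, 0.6]
width: 0.0598
grip_force: 0.0
mm [ 0.4 -1.8 -0.1] deg [ 0.2 -0.   0.1]
[151.06025351 123.86744701] [-0.0015032   0.01776592  0.18436209]
[135 119  34  22 543] [151.36095764 128.79926335]
```

View pics/w2.png

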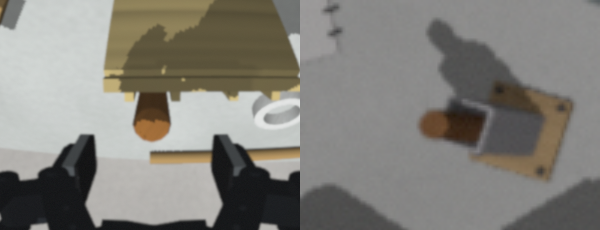

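The wrist view shows the awl's butt at (152,129) in the crop, midway between the fingers and about 2 mm above prediction. The top crop shows the long file standing in the tall tube. Advance on the awl and grip.

```bash
python3 -m crank '-2 -1 8 0 0 0 60;-2 -1 35 0 0 0 60;-2 -1 63 0 0 0 60;-2 -1 63 0 0 0 60;-2 -1 63 0 0 0 10;-2 -1 63 0 0 0 10;-2 -1 63 0 0 0 10;-2 -1 63 0 0 0 10;-2 -1 63 0 0 0 10;-2 -1 63 0 0 0 10' 60
python3 -m crank '-10 0 -11 0 0 0 10;-38 0 -46 0 0 0 10;-64 0 -76 0 0 0 10;-90 0 -107 0 0 0 10;-90 0 -107 0 0 0 10;-90 0 -107 0 0 0 10'
python3 - <<'E'
from h import *
s=env.state();print(s['joints']);go([.492,.0905,.292],down(6.5),s)
E
```

```text
clock: 10.08
position: [0.581, -0.1843, 0.1234]
tcp_rot: [0.342, -0.054, 0.938, 0.02]
force: [-6.2, 2.2, 8.5]
width: 0.0224
grip_force: 58.6
clock: 10.58
position: [0.5828, -0.1863, 0.2669]
tcp_rot: [0.344, -0.054, 0.937, 0.017]
force: [-0.7, 0.2, -0.8]
width: 0.0228
grip_force: 59.5
[-0.51505472 -0.12133165 -0.68845719  0.39964257  0.38726969 -0.50775422]
mm [ 27.8 285.1 -58.3] deg [-0.3 40.3  0.1]
```

```bash
python3 -m crank '3 25 -6 0 4 0 10;6 55 -12 0 8 0 10;9 85 -18 0 13 0 10;12 115 -24 0 18 0 10;15 145 -30 0 23 0 10;18 175 -36 0 28 0 10;21 205 -42 0 33 0 10;24 235 -48 0 37 0 10;26 265 -54 0 40.3 0 10;28 285 -58 0 40.3 0 10;28 285 -58 -0.3 40.3 0.1 10;28 285 -58 -0.3 40.3 0.1 10'
python3 -m crank '0 0 0 0 0 0 10;0 0 0 0 0 0 10'
python3 - <<'E'
from h import *
s=env.state()
F={n:env.grab_frame(n) for n in("top","side")}
go([.491,.0905,.292],down(6.5),s)
p=np.array(s["position"]);z=quat(s["tcp_rot"]).apply([0,0,1.]);print(z)
for n in F: np.save(n+"2.npy",F[n],allow_pickle=True)
x=[(160,205),(215,160)]
for i,n in enumerate(F): print(n,"tip",(proj(F[n],p+.122*z)-x[i])*5+2+[400*i,0],"rim",(proj(F[n],[.491,.0905,.107])-x[i])*5+2+[400*i,0])
k=lambda im,x,y,w,h,q:cv2.resize(im[y:y+h,x:x+w],None,fx=q,fy=q,interpolation=cv2.INTER_CUBIC)
cv2.imwrite("pics/s1.png",np.hstack([k(F["top"]["pixels"],160,205,80,80,5),k(F["side"]["pixels"],215,160,80,100,5)[:400]]))
E
```

```text
clock: 11.58
position: [0.4896, 0.0923, 0.2868]
tcp_rot: [-0.004, -0.058, 0.998, 0.003]
force: [-0.6, -0.2, -0.8]
width: 0.023
grip_force: 59.4
clock: 11.75
position: [0.4899, 0.0908, 0.2878]
tcp_rot: [-0.003, -0.056, 0.998, 0.003]
force: [-1.0, -0.2, 0.2]
width: 0.0226
grip_force: 59.4
mm [-1.1 -0.4 -4.2] deg [ 0.3 -0.3 -0. ]
[-0.00669665  0.00490566 -0.99996554]
top tip [165.67631997 197.15457002] rim [186.36820063 190.8052113 ]
side tip [622.68016617 230.47637017] rim [620.95310465 351.73386754]
```

View pics/s1.png

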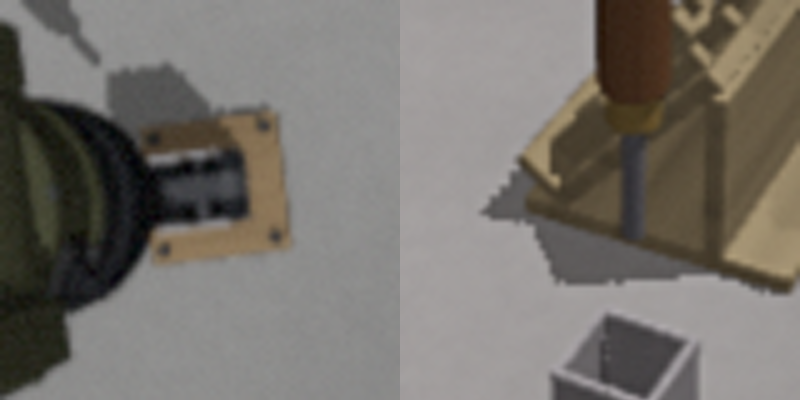

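```bash
python3 - <<'E'
from h import *
S=np.load("side2.npy",allow_pickle=True).item();S0=np.load("side0.npy",allow_pickle=True).item()
c=lambda X,Y:np.array([(X-400+.5)/2.35-.5+120,(Y-200+.5)/2.35-.5+215])
o=c(730,241); g=np.array([(624.5-400+.5)/5-.5+215,(357+.5)/5-.5+160]); bias=np.array([9,9.5])/5
print(o,g,bias)
for r in(o,g): print(onz(S,*r,.107),onz(S,*(r-bias),.107))
r=c(467.5,345); print("tall check",onz(S0,*r,.152),onz(S0,*(r-[2.4,2.5]),.152))
E
```

```text
[260.13829787 232.15957447] [259.5 231. ] [1.8 1.9]
[0.48584954 0.0938897  0.107     ] [0.49123731 0.0916166  0.107     ]
[0.48843703 0.09205262 0.107     ] [0.49386159 0.08975932 0.107     ]
tall check [0.54405721 0.2929534  0.152     ] [0.55032639 0.29178063 0.152     ]
```

The side crop shows the awl's tip at (632,240) above the short rim centre (625,357). With the bias corrected, the rim is at (0.4925, 0.0907). The same correction on the tall tube gave the spot where the file went in, so I move +2.5 mm in x and lower.

```bash
python3 -m crank '-2.5 0 0 0.3 -0.3 0 10;-2.5 0 20 0.3 -0.3 0 10;-2.5 0 42 0.3 -0.3 0 10;-2.5 0 55 0.3 -0.3 0 10;-2.5 0 65 0.3 -0.3 0 10;-2.5 0 80 0.3 -0.3 0 10;-2.5 0 95 0.3 -0.3 0 10;-2.5 0 95 0.3 -0.3 0 10;-2.5 0 95 0.3 -0.3 0 10'
python3 -c "
from h import *
go([.4925,.0907,.193],down(6.5))"
```

```text
clock: 12.6
position: [0.4918, 0.0923, 0.1933]
tcp_rot: [-0.001, -0.057, 0.998, 0.0]
force: [0.8, -0.0, -0.3]
width: 0.0231
grip_force: 59.4
mm [-0.6 -1.7  0.3] deg [ 0.  -0.1  0. ]
```

```bash
python3 -m crank '-0.5 -1 8 0 0 0 10;-0.5 -1 16 0 0 0 10;-0.5 -1 23 0 0 0 10;-0.5 -1 29 0 0 0 10;-0.5 -1 35 0 0 0 10;-0.5 -1 40 0 0 0 10;-0.5 -1 40 0 0 0 10'; python3 -m crank '0 0 5 0 0 0 10;0 0 10 0 0 0 10;0 0 14 0 0 0 10;0 0 14 0 0 0 10'
```

```text
clock: 13.18
position: [0.4919, 0.0916, 0.1522]
tcp_rot: [-0.001, -0.057, 0.998, 0.0]
force: [0.6, -0.3, -0.4]
width: 0.0224
grip_force: 59.4
clock: 13.52
position: [0.4921, 0.0917, 0.1385]
tcp_rot: [-0.001, -0.057, 0.998, 0.0]
force: [-1.0, 0.8, -0.8]
width: 0.0228
grip_force: 59.4
```

```bash
python3 -m crank '0 0 3 0 0 0 10;0 0 3 0 0 0 10;0 0 3 0 0 0 60;0 0 3 0 0 0 60;0 0 3 0 0 0 60;0 0 3 0 0 0 60;0 0 -40 0 0 0 60;0 0 -80 0 0 0 60;0 0 -120 0 0 0 60;40 0 -140 0 0 0 60;80 0 -140 0 0 0 60;80 0 -140 0 0 0 60'
python3 -m crank '30 -40 0 0 0 0 60;60 -80 0 0 0 0 60;60 -120 0 0 0 0 60;60 -120 0 0 0 0 60;60 -120 0 0 0 0 60'
python3 - <<'E'
from h import *
F={n:env.grab_frame(n) for n in("top","side")}
k=lambda im,x,y,w,h,q:cv2.resize(im[y:y+h,x:x+w],None,fx=q,fy=q,interpolation=cv2.INTER_CUBIC)
o=[(85,190),(110,170)]
for i,(n,f) in enumerate(F.items()):
    for m,xy,b,r in(("long",(.5505,.2917),.217,.152),("awl",(.4925,.091),.167,.107)):
        print(n,m,"butt pred",((proj(f,[*xy,b])-o[i])*2.5+[400*i,0]).round(0))
cv2.imwrite("pics/end.png",np.hstack([k(F["top"]["pixels"],85,190,160,160,2.5),k(F["side"]["pixels"],110,170,160,160,2.5)]))
E
```

```text
clock: 14.52
position: [0.4078, 0.0817, 0.2808]
tcp_rot: [-0.001, -0.057, 0.998, 0.0]
force: [-0.7, -1.4, -1.1]
width: 0.0599
grip_force: 0.0
clock: 14.93
position: [0.3668, -0.046, 0.2795]
tcp_rot: [0.0, -0.055, 0.999, -0.0]
force: [-0.3, 0.7, -0.7]
width: 0.06
grip_force: 0.0
top long butt pred [46. 74.]
top awl butt pred [270. 132.]
side long butt pred [464. 180.]
side awl butt pred [769.  86.]
```

View pics/end.png

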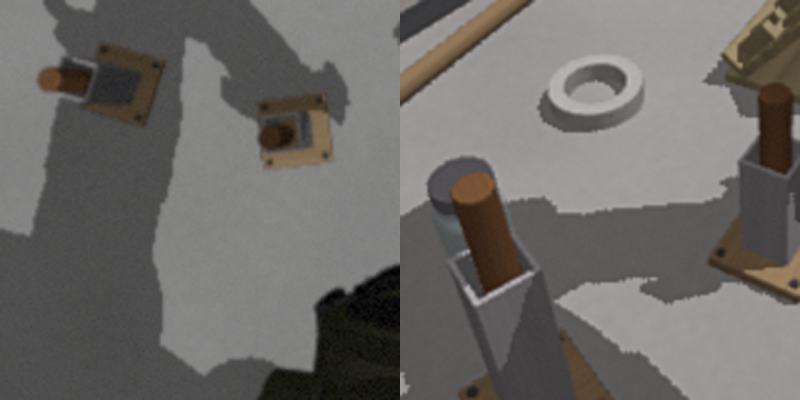

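Both handles stand upright in their tubes. In the side crop the butts are at (475,185) and (776,90), within 2 mm or so of the seated-on-floor predictions after bias correction. The jar and tape look undisturbed.

```bash
python3 -c "
from cell import env
print(env.close_job())"
```

```text
the job is handed in; nothing more can be done
None
```

I put the long file in the tall tube and the short awl in the short tube, both shank down, and handed the job in at about 15 s on the robot clock; the last pictures show both upright and seated to about 2 mm, but the hand-in gave no verdict.

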